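# Line up the brass nipples by size for the press

### The job

Line up the four brass nipples by size along the aluminium rail, each standing upright on the middle of its own mark: the smallest on the mark nearest the red press, then each next larger one, to the largest on the mark farthest from the press. The chromed relief valve is already set, so leave it standing where it is.

Things in the scene. Friction and masses are not known exactly. Their poses are not given: they have to be found in the camera images.
- nipple_small: The smallest of four loose brass nipples, all of one shape, standing upright: a plain round body 20 mm in diameter and 19 mm high (grip it there, by its round sides), above it a narrower neck and head; 30 mm tall overall. Origin: centre of its underside; z up along its axis.
- nipple_medium: The second smallest of four loose brass nipples, all of one shape, standing upright: a plain round body 28 mm in diameter and 27 mm high (grip it there, by its round sides), above it a narrower neck and head; 42 mm tall overall. Origin: centre of its underside; z up along its axis.
- nipple_large: The second largest of four loose brass nipples, all of one shape, standing upright: a plain round body 36 mm in diameter and 35 mm high (grip it there, by its round sides), above it a narrower neck and head; 54 mm tall overall. Origin: centre of its underside; z up along its axis.
- nipple_largest: The largest of four loose brass nipples, all of one shape, standing upright: a plain round body 44 mm in diameter and 43 mm high (grip it there, by its round sides), above it a narrower neck and head; 66 mm tall overall. Origin: centre of its underside; z up along its axis.
- mark_1: Round mark, black-rimmed white disc 54 mm across with a black centre dot, number 1 of four in a straight row along a fixed flat aluminium rail (70 mm wide, 360 mm long, 10 mm thick, on the bench). The marks are 90 mm apart and run in order 1, 2, 3, 4 from the robot's right (-y) to its left (+y). Origin: centre of the mark, on the rail's top face; z up, x across the rail, y along it towards mark 4.
- mark_2: Round mark, black-rimmed white disc 54 mm across with a black centre dot, number 2 of four in a straight row along a fixed flat aluminium rail (70 mm wide, 360 mm long, 10 mm thick, on the bench). The marks are 90 mm apart and run in order 1, 2, 3, 4 from the robot's right (-y) to its left (+y). Origin: centre of the mark, on the rail's top face; z up, x across the rail, y along it towards mark 4.
- mark_3: Round mark, black-rimmed white disc 54 mm across with a black centre dot, number 3 of four in a straight row along a fixed flat aluminium rail (70 mm wide, 360 mm long, 10 mm thick, on the bench). The marks are 90 mm apart and run in order 1, 2, 3, 4 from the robot's right (-y) to its left (+y). Origin: centre of the mark, on the rail's top face; z up, x across the rail, y along it towards mark 4.
- mark_4: Round mark, black-rimmed white disc 54 mm across with a black centre dot, number 4 of four in a straight row along a fixed flat aluminium rail (70 mm wide, 360 mm long, 10 mm thick, on the bench). The marks are 90 mm apart and run in order 1, 2, 3, 4 from the robot's right (-y) to its left (+y). Origin: centre of the mark, on the rail's top face; z up, x across the rail, y along it towards mark 4.
- press_front (a point): The big red hand press with steel anvil, fixed to the bench beyond the rail, at the robot's left at some starts and its right at others (a grey cabinet of blue drawers then has the other side). Base 220 mm (x) by 160 mm (y), 550 mm tall, with a flat steel apron plate 4 mm thick reaching 120 mm from the base towards the robot. The point is the middle of the apron's front edge, at bench level.
- valve: Loose chromed relief valve, red cap, 34 mm in diameter, 60 mm tall, a side stub reaching 30 mm from its axis; leave it alone. Origin: centre of its underside. It, a black collar (48 mm across, 22 mm tall), a yellow seal pusher (38 mm across, 62 mm tall) and the nipples stand beyond the rail in a loose line along y, in any order, at least 75 mm apart centre to centre in y.

How it is judged:
By the outcome, as a careful person would: the job done as asked, in the order asked, and still so for the second after the job is handed in, with the robot touching nothing.
It also fails if it takes over 112 s, if anything falls off the work surface, if the arm or the gripper's body presses on something with over 40 N, if the wrist force passes 120 N, or if a joint passes its speed limit or range.

### The arm

A 6-joint arm with a two-finger parallel gripper is mounted at the origin on the work surface. World frame = base frame: x ahead of the robot, y to its left, z up, the work surface at z = 0. Lengths are in mm, angles in degrees, forces in N, time in s.
With the tool pointing down it reaches from about 300 to 850 mm from the base axis. Payload 4.2 kg.
Tool frame: the origin (TCP) lies midway between the tips of the shut fingers; the grasp point (between the pads) lies 19 mm behind it; z points along the fingers, y is the line along which they close (so a half turn about z gives the same grasp; the last joint's range is limited). The gripper opens to 91 mm and grips with 3 to 60 N. Pads are 32 mm wide; open, the fingers measure 118 mm over their backs; the gripper's body (76 mm by 178 mm) begins 60 mm behind the grasp point.
Start: joints at [-65.661, 18.312, 89.639, -0, 72.044, -1.146], TCP at [247.415, -519.066, 213.976] pointing down, gripper open.
Joint ranges: [-177.97, 177.97], [-48.28, 115.42], [12.27, 149.76], [-77.06, 257.06], [2.81, 150.46], [-146.56, 146.56]. Speed limits (degrees/s): [147.25, 147.25, 180, 180, 180, 180].

### API

Orientations are given as [roll, pitch, yaw] about the fixed x, y, z axes, in that order (R = Rz(yaw) Ry(pitch) Rx(roll)).
In Python, from workcell import state, grab_frame, camera_model, job_done gives the robot as it stands.
- The arm moves only by the tool drive_effector, called as name(argument=value, ...) on one line, values as JSON. Schema: {"type":"object","properties":{"plan":{"type":"object","properties":{"increments":{"type":"array","items":{"type":"array","items":{"type":"number"},"minItems":6,"maxItems":6},"minItems":1,"maxItems":8}},"additionalProperties":false,"required":["increments"]},"finger_gap":{"type":"number"},"grip_force":{"type":"number"},"only":{"type":"string"},"quiet":{"type":"boolean"},"lines":{"type":"string"}},"required":["plan"],"additionalProperties":false}. plan is an object whose key "increments" holds a list of rows, 1 to 8 of them, each of 6 numbers: dx, dy, dz in fractions of the full range, 1 being 1000 mm, then a rotation vector rx, ry, rz in fractions of the full range, 1 being 120 degrees; each row shifts and turns the commanded pose from where the row before left it, along the tool's axes as they then stand; what a row does not reach is not made up. A row lasts 1/10 s, in which the tool goes at most 50 mm and 8.59 degrees, less where a joint would pass 70% of its speed; a pose out of reach is approached as far as the arm can. finger_gap is the finger opening in mm, set as the call begins (left out keeps the last). The fingers move at their own pace and stop on an object; grip_force is the grip in N (left out, the last holds). Time passes only in rows, so rows that do not move let the fingers close. The tool returns the time, the measured TCP pose, the force, the opening and the grip force at its end. only (a regular expression) keeps the lines of the reply that match it, lines (a string "A,B") keeps lines A to B, and quiet returns only ok. No shift or turn number may pass 1 either way. Input that does not fit is refused with a message, and nothing moves.
- state(): the state, without advancing time (a new reading comes with each control period).
- grab_frame(name): name is "scene" or "top"; returns the picture (420x560x3 uint8, blue, green, red); there is no depth.
- camera_model(name): a dict with "fx", "fy", "cx", "cy" (pixels), "T" (4x4, takes a point from camera to world coordinates). Camera axes: x right, y up, looking along -z (the intrinsics and any distortion apply to the point x, -y, -z); pixel columns grow to the right and rows downward; lengths in mm; the calibration is good to about 2 mm. A picture is of the moment at which its call begins. camera_model takes no time and is no camera call.
- job_done(): hands the job in; it is judged then, once.
The state is a dict: "time_s": time; "qpos": joint angles; "qvel": joint speeds; "effort": joint torques, N m; "ee_pos": TCP position; "ee_rot": TCP orientation; "force": force on the tool from outside, world axes, zero at the start; "torque": the same for the moment, N m; "gripper_width": finger opening in mm; "gripper_force": force on a finger pad.
Only numpy, scipy, OpenCV 4.12 (cv2) and the standard library are available. Lean on these libraries where they do the work, as an engineer would, in place of code of your own. Each camera call takes 0.05 s, during which the arm holds its last target. There are 200 camera calls.

## Working session

There is one attempt and no reset: what is moved stays moved. The work goes in short steps, Python scripts to look and compute and a tool call to move; the robot and the scene stay as the last step left them, time stands still between calls to the robot, and variables do not carry over. Pictures are saved under pics/ and viewed, at most 14 in all, crops included, and the job is handed in when it is done.

```bash
mkdir -p pics; ls; python3 - <<'E'
from workcell import *
import cv2
print(state())
for n in("scene","top"):
    cv2.imwrite(f"pics/{n}0.png",grab_frame(n)); print(n,camera_model(n))
E
```

```text
pics
{'time_s': 0.0, 'qpos': array([-6.56602066e+01,  1.83503661e+01,  8.97053023e+01,  4.08097808e-04,
        7.20437800e+01, -1.14502202e+00]), 'qvel': array([ 0.04398392,  0.00218205,  0.02626945,  0.08678712, -0.01615811,
       -0.07340118]), 'effort': array([ 2.92754492e-03, -4.12452900e+01, -2.31972635e+01,  7.29709561e-02,
        4.58345900e-02, -1.31220304e-04]), 'ee_pos': array([ 247.21179579, -518.59294386,  213.14054067]), 'ee_rot': array([-1.79900579e+02, -2.37520723e-03,  2.54846872e+01]), 'force': array([-0.38453742,  0.00250828,  0.44951597]), 'torque': array([-0.0273103 ,  0.04424647, -0.01663505]), 'gripper_force': 0.0, 'gripper_width': 91.04705180828637}
scene {'fx': 423.8763048702057, 'fy': 423.8763048702057, 'cx': 276.73720353199076, 'cy': 210.72215840553326, 'T': array([[-1.16282851e-01, -5.58468248e-01,  8.21335202e-01,
         1.46536348e+03],
       [ 9.93198001e-01, -7.03802342e-02,  9.27596535e-02,
         1.04335108e+02],
       [ 6.00244274e-03,  8.26534838e-01,  5.62853562e-01,
         7.08547558e+02],
       [ 0.00000000e+00,  0.00000000e+00,  0.00000000e+00,
         1.00000000e+00]])}
top {'fx': 532.9290869996139, 'fy': 532.9290869996139, 'cx': 284.9294046527487, 'cy': 209.58556922272322, 'T': array([[-6.30542831e-02,  9.76523545e-01, -2.05975541e-01,
         1.89898605e+02],
       [-9.98005105e-01, -6.23493575e-02,  9.91807458e-03,
        -7.55043943e+00],
       [-3.15720927e-03,  2.06190018e-01,  9.78506877e-01,
         1.65438930e+03],
       [ 0.00000000e+00,  0.00000000e+00,  0.00000000e+00,
         1.00000000e+00]])}
```

View pics/scene0.png

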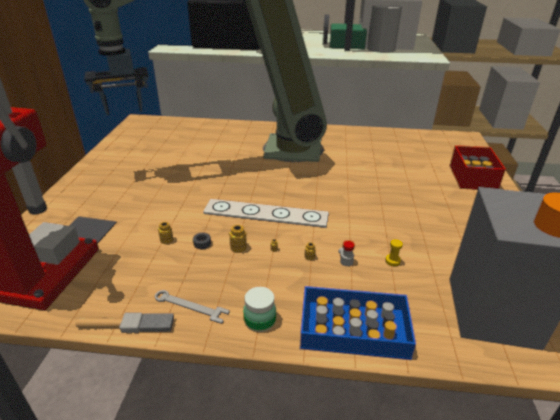

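View pics/top0.png

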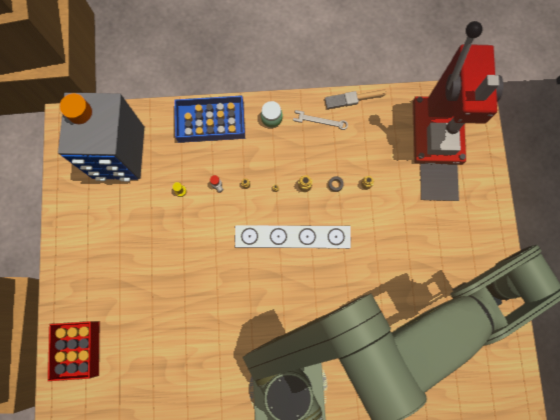

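The scene view shows the press on the left (-y), so mark 1 is nearest it. Beyond the rail the order in scene pixels is large (165,232), collar (202,240), largest (238,238), small (274,244), medium (310,250), valve (347,252) and pusher (394,252). The top view agrees, mirrored: large (368,183), largest (306,184), small (276,187), medium (245,183). Its marks lie at about (249..336, 236).

```bash
cat > geo.py <<'E'
import numpy as np, cv2
from workcell import *
def proj(n,P):
    m=camera_model(n); T=m["T"]; P=np.atleast_2d(P)
    c=(P-T[:3,3])@T[:3,:3]
    return np.c_[m["cx"]+m["fx"]*c[:,0]/-c[:,2], m["cy"]+m["fy"]*-c[:,1]/-c[:,2]]
def ray(n,uv):
    m=camera_model(n); T=m["T"]
    d=np.array([(uv[0]-m["cx"])/m["fx"],-(uv[1]-m["cy"])/m["fy"],-1])
    return T[:3,3], T[:3,:3]@d
def at_z(n,uv,z):
    o,d=ray(n,uv); return o+d*(z-o[2])/d[2]
def tri(uvs):
    A=np.zeros((3,3));b=np.zeros(3);R=[]
    for n,uv in uvs:
        o,d=ray(n,uv);d=d/np.linalg.norm(d);M=np.eye(3)-np.outer(d,d);A+=M;b+=M@o;R.append((M,o))
    p=np.linalg.solve(A,b); return p,[np.linalg.norm(M@(p-o)) for M,o in R]
E
python3 - <<'E'
import cv2
from geo import *
t=cv2.imread("pics/top0.png");s=cv2.imread("pics/scene0.png")
a=cv2.resize(t[165:255,160:390],None,fx=3.4,fy=3.4,interpolation=cv2.INTER_CUBIC)
b=cv2.resize(s[195:275,150:410],None,fx=3,fy=3,interpolation=cv2.INTER_CUBIC)
w=max(a.shape[1],b.shape[1])
f=lambda i:cv2.copyMakeBorder(i,0,6,0,w-i.shape[1],0)
cv2.imwrite("pics/c1.png",cv2.vconcat([f(a),f(b)]))
for n,i in(("top",t),("scene",s)):
    h=cv2.cvtColor(i,cv2.COLOR_BGR2HSV)
    for nm,(u,v) in dict(large=[(368,183),(165,232)],largest=[(306,184),(238,238)],small=[(276,187),(274,244)],med=[(245,183),(310,250)])[nm] if 0 else []: pass
    for (u,v) in ([(368,183),(306,184),(276,187),(245,183)] if n=="top" else [(165,232),(238,238),(274,244),(310,250)]):
        print(n,u,v,h[v-6:v+7:3,u].tolist(),h[v,u-12].tolist())
E
```

```text
top 368 183 [[20, 154, 161], [15, 87, 82], [21, 170, 170], [20, 171, 160], [18, 130, 182]] [17, 132, 218]
top 306 184 [[17, 100, 92], [14, 84, 82], [20, 168, 165], [21, 171, 188], [18, 148, 93]] [17, 131, 185]
top 276 187 [[17, 136, 213], [18, 143, 200], [20, 141, 127], [19, 168, 147], [17, 137, 212]] [17, 132, 219]
top 245 183 [[16, 141, 215], [18, 123, 106], [19, 151, 144], [20, 173, 149], [17, 137, 199]] [18, 130, 218]
scene 165 232 [[19, 192, 134], [18, 170, 96], [20, 189, 127], [19, 175, 92], [19, 187, 90]] [16, 137, 211]
scene 238 238 [[20, 198, 135], [20, 184, 93], [19, 184, 112], [20, 170, 93], [19, 176, 90]] [17, 137, 214]
scene 274 244 [[17, 140, 182], [20, 174, 119], [20, 186, 147], [20, 188, 87], [19, 169, 92]] [17, 138, 213]
scene 310 250 [[19, 117, 59], [20, 200, 134], [21, 190, 157], [19, 179, 94], [19, 169, 83]] [17, 143, 211]
```

View pics/c1.png

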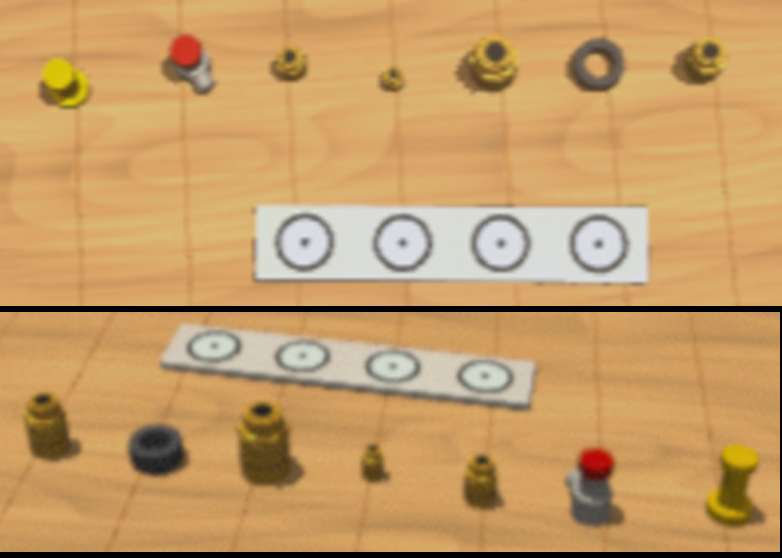

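The crop shows marks in the top image at about crop (304,242), (402,242), (501,243) and (599,243). In the scene crop they sit at (214,346), (302,355), (392,366) and (485,376). All the parts stand upright, and the nipple shadows fall to the lower left in the top view.

```bash
cat > meas.py <<'E'
from geo import *
from scipy.optimize import minimize
SZ=dict(small=(20,30),medium=(28,42),large=(36,54),largest=(44,66))
def brass(img):
    h=cv2.cvtColor(img,cv2.COLOR_BGR2HSV).astype(float)
    return h
def mask(n,img,box,k=4):
    u0,v0,u1,v1=box
    c=cv2.resize(img[v0:v1,u0:u1],None,fx=k,fy=k,interpolation=cv2.INTER_CUBIC)
    h=cv2.cvtColor(c,cv2.COLOR_BGR2HSV)
    m=((h[...,1]>(152 if n=="top" else 160))&(h[...,2]<240)).astype(np.uint8)
    m=cv2.morphologyEx(m,cv2.MORPH_OPEN,np.ones((3,3)))
    m=cv2.morphologyEx(m,cv2.MORPH_CLOSE,np.ones((9,9)))
    cs,_=cv2.findContours(m,cv2.RETR_EXTERNAL,cv2.CHAIN_APPROX_NONE)
    o=np.zeros_like(m)
    if cs: cv2.drawContours(o,[max(cs,key=cv2.contourArea)],-1,1,-1)
    return o
def render(n,p,D,H,box,k=4):
    o=np.zeros(((box[3]-box[1])*k,(box[2]-box[0])*k),np.uint8)
    a=np.linspace(0,2*np.pi,40)
    for r,z0,z1 in((D/2,0,.64*H),(.31*D,.6*H,.8*H),(.37*D,.8*H,H)):
        P=np.r_[tuple(np.c_[p[0]+r*np.cos(a),p[1]+r*np.sin(a),0*a+p[2]+z] for z in(z0,z1))]
        q=(proj(n,P)-[box[0],box[1]]+.5)*k-.5
        cv2.fillConvexPoly(o,cv2.convexHull(np.round(q*16).astype(np.int32)),1,shift=4)
    return o
def fit(imgs,name,p0):
    D,H=SZ[name];ms=[]
    for n,i in imgs.items():
        c=proj(n,[p0[0],p0[1],p0[2]+H/2])[0]; r=13+D//5
        b=[int(c[0]-r),int(c[1]-r),int(c[0]+r),int(c[1]+r)]
        ms.append((n,b,cv2.GaussianBlur(mask(n,i,b).astype(float),(0,0),3)))
    def f(p): return sum(np.mean((cv2.GaussianBlur(render(n,p,D,H,b).astype(float),(0,0),3)-m)**2) for n,b,m in ms)
    s=np.array([[0,0,0],[8,0,0],[0,8,0],[0,0,8.]])
    r=minimize(f,p0,method="Nelder-Mead",options=dict(initial_simplex=s+p0-2,xatol=.1,fatol=1e-6))
    return r.x,r.fun,[(n,m,render(n,r.x,D,H,b)) for n,b,m in ms]
E
cat > run1.py <<'E'
from meas import *
I={n:cv2.imread(f"pics/{n}0.png") for n in("top","scene")}
sd={"top":[(336.2,236.4),(307.4,236.4),(278.3,236.2),(249.4,236.2)],"scene":[(221,206),(250.7,209.3),(280.7,213),(311.7,216.3)]}
C={}
for n,l in sd.items():
    C[n]=[]
    for u,v in l:
        k=6;u0,v0=int(u)-16,int(v)-12
        g=cv2.cvtColor(cv2.resize(I[n][v0:v0+25,u0:u0+33],None,fx=k,fy=k,interpolation=cv2.INTER_CUBIC),cv2.COLOR_BGR2GRAY)
        m=(g<150).astype(np.uint8)
        cs,hi=cv2.findContours(m,cv2.RETR_CCOMP,cv2.CHAIN_APPROX_NONE)
        # ring: inner hole + outer contours around centre
        best=[]
        for c in cs:
            if len(c)<60: continue
            e=cv2.fitEllipse(c); x,y=(e[0][0]+.5)/k-.5+u0,(e[0][1]+.5)/k-.5+v0
            if np.hypot(x-u,y-v)<2.5: best.append((x,y,e[1][0]/k,e[1][1]/k))
        C[n].append(np.mean([b[:2] for b in best],0)); print(n,np.round(best,2).tolist())
for j in range(4):
    p,r=tri([(n,C[n][j]) for n in C]); print("mark",j+1,p.round(1),np.round(r,1),"top@10",at_z("top",C["top"][j],10).round(1),"scene@10",at_z("scene",C["scene"][j],10).round(1))
vis=[]
for nm,t,s in [("small",(276,187),(274,244)),("medium",(245,183),(310,250)),("large",(368,183),(165,232)),("largest",(306,184),(238,238))]:
    p0,_=tri([("top",t),("scene",s)]); p0[2]=0
    p,f,V=fit(I,nm,p0); print(nm,p.round(1),round(f,4))
    ps=[fit({n:I[n]},nm,p)[0] for n in ()]
    vis.append([cv2.resize((np.dstack([m,r*1.,m*0])*255).astype(np.uint8),(190,190)) for n,m,r in V])
cv2.imwrite("pics/fit.png",cv2.vconcat([cv2.hconcat([v[i] for v in vis]) for i in(0,1)]))
E
python3 run1.py
```

```text
top [[335.63, 236.32, 16.68, 16.96], [335.68, 236.24, 14.14, 14.55]]
top [[306.78, 236.11, 16.75, 16.87], [306.82, 236.15, 14.0, 14.54]]
top [[278.0, 236.0, 16.77, 16.85], [277.95, 235.94, 13.95, 14.62]]
top [[249.12, 235.81, 16.67, 16.91], [249.11, 235.76, 14.0, 14.58]]
scene [[220.89, 206.1, 9.52, 17.09]]
scene [[250.36, 209.41, 9.54, 17.33]]
scene [[279.74, 212.65, 9.52, 15.89], [279.63, 212.12, 10.39, 19.01]]
scene [[311.33, 216.11, 10.09, 17.62]]
mark 1 [ 441.3 -177.7    9.2] [0.9 0.9] top@10 [ 441.  -176.8   10. ] scene@10 [ 442.5 -178.3   10. ]
mark 2 [447.5 -87.9   9.1] [0.9 0.9] top@10 [447.2 -87.   10. ] scene@10 [448.9 -88.5  10. ]
mark 3 [453.6   0.8  10.2] [2. 2.] top@10 [453.4   2.7  10. ] scene@10 [453.5  -1.3  10. ]
mark 4 [459.9  91.9   9.3] [0.8 0.8] top@10 [459.7  92.6  10. ] scene@10 [460.9  91.2  10. ]
small [ 6.077e+02  5.000e-01 -8.000e-01] 0.0194
medium [629.6  95.3   0.8] 0.0181
large [ 608.2 -290.3    0.7] 0.0226
largest [616.1 -93.4   2.6] 0.03
```

View pics/fit.png

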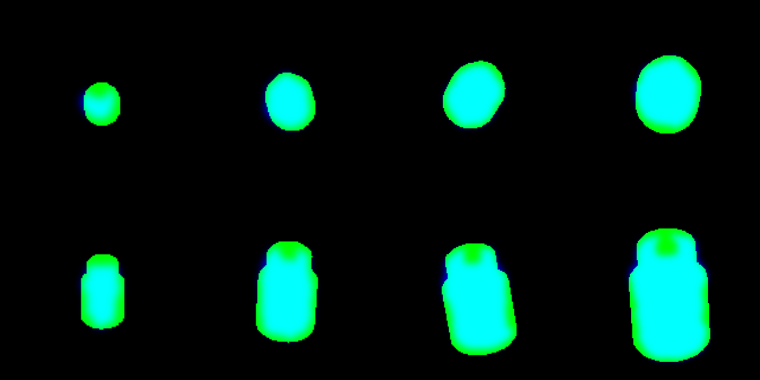

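Measured: the marks stand at z ≈ 9.5, stepping (6.2, 89.9) per mark from (441.3, -177.8). The nipples stand on the bench (z ≈ 0): small (608, 0), medium (630, 95), large (608, -290), largest (616, -93). First I turn to yaw 90 so the fingers close along x.

Careful with the scale: shifts go in shares of 1000 mm and turns go in shares of 120 degrees. That gives: -8.06 degrees is -0.0672.

drive_effector(plan={"increments":[[0,0,0,0,0,-0.0672],[0,0,0,0,0,-0.0672],[0,0,0,0,0,-0.0672],[0,0,0,0,0,-0.0672],[0,0,0,0,0,-0.0672],[0,0,0,0,0,-0.0672],[0,0,0,0,0,-0.0672],[0,0,0,0,0,-0.0672]]}, finger_gap=91, grip_force=20)

```text
time_s: 0.9
ee_pos: [247.3, -518.8, 213.5]
ee_rot: [-180.0, -0.1, 90.3]
force: [-0.2, -0.0, -0.1]
gripper_width: 90.9
gripper_force: 0.0
```

drive_effector(plan={"increments":[[0.04,0.04,0,0,0,0],[0.04,0.04,0,0,0,0],[0.035,0.035,0,0,0,0],[0.035,0.035,0,0,0,0],[0.035,0.035,0,0,0,0],[0.035,0.035,0,0,0,0],[0,0,0,0,0,0]]})

```text
time_s: 1.6
ee_pos: [461.6, -304.2, 213.5]
ee_rot: [179.9, -0.1, 90.3]
force: [-0.2, 0.8, 0.5]
gripper_width: 91.1
gripper_force: 0.0
```

To row units: 45 mm is 0.045, 40 mm is 0.04.

drive_effector(plan={"increments":[[0.04,0.02,0,0,0,0],[0.045,0.021,0,0,0,0],[0.045,0.021,0,0,0,0],[0.045,0.021,0,0,0,0],[0.045,0.021,0,0,0,0],[0.045,0.021,0,0,0,0],[0.035,0.018,0,0,0,0],[0,0,0,0,0,0]]})

```text
time_s: 2.4
ee_pos: [602.9, -5.1, 213.1]
ee_rot: [-180.0, -0.1, 90.2]
force: [-0.1, 0.1, -0.5]
gripper_width: 91.3
gripper_force: 0.0
```

drive_effector(plan={"increments":[[0,0,0.03,0,0,0],[0,0,0.035,0,0,0],[0,0,0.03,0,0,0],[0,0,0.02,0,0,0],[0,0,0,0,0,0],[0,0,0,0,0,0]]})

```text
time_s: 3.0
ee_pos: [601.3, -9.7, 99.2]
ee_rot: [-180.0, 0.0, 89.9]
force: [0.3, 0.4, -0.2]
gripper_width: 91.0
gripper_force: 0.0
```

drive_effector(plan={"increments":[[0,0,0,0,0,0],[0,0,0,0,0,0]]})

```text
time_s: 3.2
ee_pos: [602.3, -8.9, 100.5]
ee_rot: [179.8, 0.0, 89.9]
force: [-0.0, 0.7, 0.8]
gripper_width: 91.1
gripper_force: 0.0
```

drive_effector(plan={"increments":[[0.01,0.006,0.02,0,0,0],[0,0,0.02,0,0,0],[0,0,0.02,0,0,0],[0,0,0,0,0,0],[0,0,0,0,0,0]]})

```text
time_s: 3.7
ee_pos: [608.0, 1.4, 39.8]
ee_rot: [179.9, 0.0, 90.0]
force: [0.6, 0.7, 0.8]
gripper_width: 90.7
gripper_force: 0.0
```

To row units: 20 mm is 0.02, 10 mm is 0.01.

drive_effector(plan={"increments":[[0,0,0.02,0,0,0],[0,0,0.01,0,0,0],[0,0,0.004,0,0,0],[0,0,0,0,0,0],[0,0,0,0,0,0]]})

```text
time_s: 4.2
ee_pos: [608.0, 1.4, 5.7]
ee_rot: [179.9, 0.0, 90.0]
force: [-0.9, 0.3, -0.1]
gripper_width: 91.0
gripper_force: 0.0
```

```bash
python3 - <<'E'
from geo import *
s=grab_frame("scene");t=grab_frame("top")
f=lambda i,p:cv2.resize(i[int(p[1])-32:int(p[1])+32,int(p[0])-32:int(p[0])+32],(390,390),interpolation=cv2.INTER_CUBIC)
P=[608,0,20]
cv2.imwrite("pics/g1.png",cv2.hconcat([f(t,proj("top",P)[0]),f(s,proj("scene",P)[0])]))
E
```

```text
(no output)
```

View pics/g1.png

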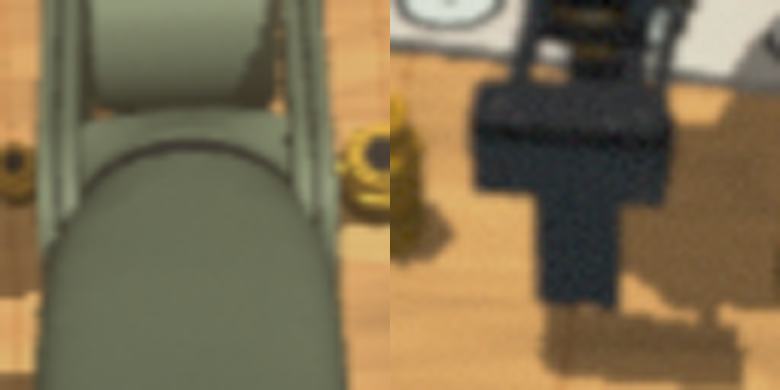

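The arm hides the nipple in both views. In the scene crop the finger is at about (578,250), centred in y where I expected it, and the neighbours are clear. I lower a little more and grip.

To row units: 3 mm is 0.003.

drive_effector(plan={"increments":[[0,0,0.003,0,0,0],[0,0,0,0,0,0],[0,0,0,0,0,0]]})

```text
time_s: 4.6
ee_pos: [607.4, 1.4, 1.9]
ee_rot: [-180.0, 0.0, 90.0]
force: [0.3, 0.9, 1.1]
gripper_width: 91.1
gripper_force: 0.0
```

drive_effector(plan={"increments":[[0,0,0,0,0,0],[0,0,0,0,0,0],[0,0,0,0,0,0],[0,0,0,0,0,0],[0,0,0,0,0,0],[0,0,0,0,0,0],[0,0,0,0,0,0],[0,0,0,0,0,0]]}, finger_gap=0, grip_force=20)

```text
time_s: 5.4
ee_pos: [607.5, 1.4, 2.0]
ee_rot: [180.0, 0.0, 90.0]
force: [-0.4, -0.0, 1.3]
gripper_width: 29.8
gripper_force: 0.0
```

drive_effector(plan={"increments":[[0,0,0,0,0,0],[0,0,0,0,0,0],[0,0,0,0,0,0],[0,0,0,0,0,0]]})

```text
time_s: 5.8
ee_pos: [607.5, 1.4, 2.0]
ee_rot: [180.0, 0.0, 90.0]
force: [-0.0, -0.3, -0.2]
gripper_width: 19.1
gripper_force: 20.0
```

To row units: -35 mm is -0.035, -30 mm is -0.03.

drive_effector(plan={"increments":[[0,0,-0.03,0,0,0],[0,0,-0.035,0,0,0],[0,0,0,0,0,0],[-0.03,-0.028,0,0,0,0],[-0.03,-0.028,0,0,0,0],[-0.03,-0.028,0,0,0,0],[-0.03,-0.028,0,0,0,0],[-0.03,-0.028,0,0,0,0]]})

```text
time_s: 6.6
ee_pos: [465.7, -149.3, 66.4]
ee_rot: [-180.0, -0.0, 90.0]
force: [0.6, -0.5, -0.6]
gripper_width: 19.4
gripper_force: 20.0
```

drive_effector(plan={"increments":[[-0.0285,-0.026,0,0,0,0],[0,0,0,0,0,0],[0,0,0,0,0,0],[0,0,0,0,0,0]]})

```text
time_s: 7.0
ee_pos: [442.0, -176.6, 66.8]
ee_rot: [180.0, -0.0, 90.0]
force: [-0.1, -0.3, 0.2]
gripper_width: 19.5
gripper_force: 20.0
```

To row units: 25 mm is 0.025, 20 mm is 0.02.

drive_effector(plan={"increments":[[0,-0.0006,0.025,0,0,0],[0,0,0.02,0,0,0],[0,0,0.007,0,0,0],[0,0,0,0,0,0],[0,0,0,0,0,0]]})

```text
time_s: 7.5
ee_pos: [441.6, -176.8, 15.4]
ee_rot: [179.9, 0.0, 90.0]
force: [-0.4, -0.6, -1.0]
gripper_width: 19.3
gripper_force: 20.0
```

drive_effector(plan={"increments":[[0,0,0.0015,0,0,0],[0,0,0,0,0,0],[0,0,0,0,0,0]]})

```text
time_s: 7.8
ee_pos: [441.0, -177.1, 13.9]
ee_rot: [179.9, 0.0, 90.0]
force: [0.4, 0.2, 0.4]
gripper_width: 19.3
gripper_force: 20.0
```

drive_effector(plan={"increments":[[0,0,0.0007,0,0,0],[0,0,0,0,0,0],[0,0,0,0,0,0]]})

```text
time_s: 8.1
ee_pos: [440.7, -177.0, 12.8]
ee_rot: [180.0, 0.0, 90.0]
force: [0.5, -0.1, 0.2]
gripper_width: 19.1
gripper_force: 20.0
```

To row units: 0.6 mm is 0.0006.

drive_effector(plan={"increments":[[0,0,0.0006,0,0,0],[0,0,0,0,0,0],[0,0,0,0,0,0]]})

```text
time_s: 8.4
ee_pos: [440.7, -177.0, 12.1]
ee_rot: [-180.0, 0.0, 90.0]
force: [0.3, -0.5, -0.2]
gripper_width: 19.0
gripper_force: 20.0
```

drive_effector(plan={"increments":[[0,0,0.0004,0,0,0],[0,0,0,0,0,0],[0,0,0,0,0,0]]})

```text
time_s: 8.7
ee_pos: [440.8, -177.0, 11.9]
ee_rot: [180.0, 0.0, 90.0]
force: [-0.7, 0.5, 1.6]
gripper_width: 18.9
gripper_force: 20.0
```

drive_effector(plan={"increments":[[0,0,0,0,0,0],[0,0,0,0,0,0],[0,0,0,0,0,0],[0,0,0,0,0,0],[0,0,0,0,0,0],[0,0,0,0,0,0]]}, finger_gap=70)

```text
time_s: 9.3
ee_pos: [440.7, -177.0, 11.7]
ee_rot: [180.0, 0.0, 90.0]
force: [0.1, -0.9, -0.9]
gripper_width: 64.5
gripper_force: 0.0
```

drive_effector(plan={"increments":[[0,0,-0.03,0,0,0],[0,0,-0.03,0,0,0],[0,0,-0.03,0,0,0],[0,0,-0.03,0,0,0],[0.03,0.04,0,0,0,0],[0.04,0.03,0,0,0,0],[0.04,0.03,0,0,0,0],[0,0,0,0,0,0]]}, finger_gap=91)

```text
time_s: 10.1
ee_pos: [544.2, -63.0, 131.8]
ee_rot: [179.8, -0.1, 90.3]
force: [-0.6, -0.2, -0.2]
gripper_width: 91.0
gripper_force: 0.0
```

To row units: 40 mm is 0.04, 38 mm is 0.038.

drive_effector(plan={"increments":[[0.04,0.021,0,0,0,0],[0.04,0.021,0,0,0,0],[0.04,0.021,0,0,0,0],[0.038,0.021,0,0,0,0],[0,0,0,0,0,0],[0,0,0,0,0,0],[0,0,0,0,0,0]]})

```text
time_s: 10.8
ee_pos: [624.0, 89.6, 131.4]
ee_rot: [-179.9, 0.0, 89.9]
force: [0.1, 0.2, 0.2]
gripper_width: 90.9
gripper_force: 0.0
```

```bash
cat > chk.py <<'E'
# usage: chk.py tag "name,x,y,z" ...
import sys
from meas import *
tag=sys.argv[1]; I={n:grab_frame(n) for n in("top","scene")}; row=[]
for a in sys.argv[2:]:
    nm,x,y,z=a.split(","); p=np.array([x,y,z],float)
    try: print(nm,*[np.round(v,3) for v in fit(I,nm,p)[:2]])
    except Exception as e: print(nm,e)
    for n in I:
        c=proj(n,p)[0].astype(int); row.append(cv2.resize(I[n][c[1]-20:c[1]+20,c[0]-20:c[0]+20],(190,190),interpolation=cv2.INTER_CUBIC))
for n in I: cv2.imwrite(f"pics/{n}_{tag}.png",I[n])
cv2.imwrite(f"pics/chk_{tag}.png",cv2.hconcat(row))
E
python3 chk.py a small,441.3,-177.8,10 medium,629.6,95.3,0
```

```text
small [ 437.85  -177.996    9.521] 0.041
medium [625.325  95.066  -3.477] 0.068
```

View pics/chk_a.png

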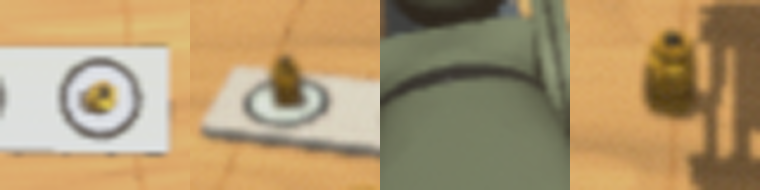

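Small stands upright inside mark 1: top crop (100,97) in a ring centred at (100,98), scene crop (286,85) in a ring at (286,101). The mask threshold doesn't suit the white background, so I refit with a rail threshold.

```bash
cat > rail.py <<'E'
import sys, meas
from meas import *
def mask2(n,img,box,k=4):
    u0,v0,u1,v1=box
    c=cv2.resize(img[v0:v1,u0:u1],None,fx=k,fy=k,interpolation=cv2.INTER_CUBIC)
    h=cv2.cvtColor(c,cv2.COLOR_BGR2HSV)
    o=((h[...,1]>TH)&(h[...,0]<35)).astype(np.uint8)
    o=cv2.morphologyEx(o,cv2.MORPH_CLOSE,np.ones((9,9)))
    nl,l,st,ce=cv2.connectedComponentsWithStats(o)
    j=[i for i in range(1,nl) if st[i,4]>40 ]
    j=min(j,key=lambda i:np.hypot(*(ce[i]-np.array(o.shape[::-1])/2)))
    return (l==j).astype(np.uint8)
meas.mask=mask2
tag,nm,x,y=sys.argv[1:5]; p=np.array([x,y,9.7],float)
I={n:cv2.imread(f"pics/{n}_{tag}.png") for n in("top","scene")}
for TH in(95,120,140):
    r=fit(I,nm,p); print(TH,r[0].round(1),round(r[1],4),end=" | ")
    # single views, z fixed
    for n in I:
        q=fit({n:I[n]},nm,p); 
        ms=[m for m in q[2]]; mm=ms[0][1]; R=render(n,p,*SZ[nm],[0,0,560,420],1)
        D,H=SZ[nm]; c=proj(n,[p[0],p[1],p[2]+H/2])[0]; rr=13+D//5
        b=[int(c[0]-rr),int(c[1]-rr),int(c[0]+rr),int(c[1]+rr)]
        R=render(n,p,D,H,b); g=lambda a:np.array([(a*np.indices(a.shape)[1]).sum(),(a*np.indices(a.shape)[0]).sum()])/a.sum()/4
        d=g(mm)-g(R*1.); u0=proj(n,p)[0]; dp=at_z(n,u0+d,p[2])-p
        print(n,"dxy",dp[:2].round(1),"area",round(mm.sum()/R.sum(),2),end=" | ")
    print()
E
python3 rail.py a small 441.3 -177.8
```

```text
95 [ 434.4 -172.3   45.1] 0.5012 | top dxy [-1.   1.7] area 0.67 | scene dxy [-35.2 -15.4] area 9.51 | Traceback (most recent call last):
  File "rail.py", line 17, in <module>
    r=fit(I,nm,p); print(TH,r[0].round(1),round(r[1],4),end=" | ")
  File "meas.py", line 34, in fit
    r=minimize(f,p0,method="Nelder-Mead",options=dict(initial_simplex=s+p0-2,xatol=.1,fatol=1e-6))
    res = _minimize_neldermead(fun, x0, args, callback, bounds=bounds,
                               **options)
    fxr = func(xr)
    fx = function(np.copy(x), *(wrapper_args + args))
  File "meas.py", line 32, in f
    def f(p): return sum(np.mean((cv2.GaussianBlur(render(n,p,D,H,b).astype(float),(0,0),3)-m)**2) for n,b,m in ms)
                     ~~~^^^^^^^^^^^^^^^^^^^^^^^^^^^^^^^^^^^^^^^^^^^^^^^^^^^^^^^^^^^^^^^^^^^^^^^^^^^^^^^^^^^^^^^^^^^
  File "meas.py", line 32, in <genexpr>
    def f(p): return sum(np.mean((cv2.GaussianBlur(render(n,p,D,H,b).astype(float),(0,0),3)-m)**2) for n,b,m in ms)
                                                   ~~~~~~^^^^^^^^^^^
  File "meas.py", line 23, in render
    q=(proj(n,P)-[box[0],box[1]]+.5)*k-.5
       ~~~~^^^^^
  File "geo.py", line 4, in proj
    m=camera_model(n); T=m["T"]; P=np.atleast_2d(P)
ValueError: time passes only in moves, steps and waits
```

```bash
cat > rail.py <<'E'
import sys
from meas import *
tag=sys.argv[1]; k=10; tiles=[]
for a in sys.argv[2:]:
    nm,x,y=a.split(","); p=np.array([x,y,9.7],float); D,H=SZ[nm]
    for n in("top","scene"):
        c=proj(n,[p[0],p[1],p[2]+H/2])[0]; b=[int(c[0]-18),int(c[1]-18),int(c[0]+18),int(c[1]+18)]
        U=lambda f:cv2.resize(cv2.imread(f"pics/{n}{f}.png")[b[1]:b[3],b[0]:b[2]],None,fx=k,fy=k,interpolation=cv2.INTER_CUBIC)
        i1,i0=U("_"+tag),U("0"); R=render(n,p,D,H,b,k)
        s=cv2.cvtColor(i1,cv2.COLOR_BGR2HSV).astype(int)[...,1]-cv2.cvtColor(i0,cv2.COLOR_BGR2HSV).astype(int)[...,1]
        # compare: best shift of the silhouette R over saturation-gain map s
        K=R.astype(np.float32); best=None
        sf=np.clip(s,0,150).astype(np.float32)/150
        best=max(((sf*(2*np.roll(K,(dv,du),(0,1))-1)).sum()-0*1,du,dv) for du in range(-16,17) for dv in range(-16,17))
        m=(sf>.4)&(cv2.dilate(R,np.ones((31,31)))>0)
        g=lambda a:np.array([np.nonzero(a)[1].mean(),np.nonzero(a)[0].mean()])
        u0=proj(n,p)[0]
        for t,d in(("shift",np.array(best[1:])/k),("centroid",(g(m)-g(R))/k)):
            print(nm,n,t,d,"dxy",(at_z(n,u0+d,p[2])-p)[:2].round(1),"area",round(m.sum()/R.sum(),2))
        cs,_=cv2.findContours(R,0,2); cv2.drawContours(i1,cs,-1,(255,0,255),1); tiles.append(i1)
cv2.imwrite(f"pics/rail_{tag}.png",cv2.hconcat(tiles))
E
python3 rail.py a small,441.3,-177.8
```

```text
small top shift [-0.5  0.3] dxy [-0.8  1.6] area 0.83
small top centroid [-0.47974973  0.32722176] dxy [-0.9  1.6] area 0.83
small scene shift [-0.2 -0.3] dxy [-1.5 -1. ] area 0.57
small scene centroid [-0.02758992  0.30735249] dxy [1.6 0.3] area 0.57
```

View pics/rail_a.png

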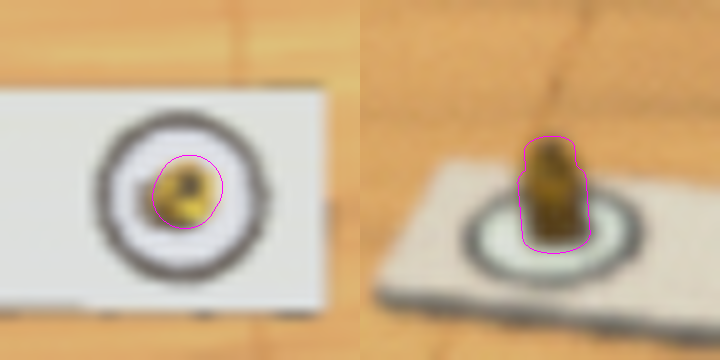

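Small is within about 1 mm of the mark centre in both overlays, so it stays. Next is medium.

To row units: 35 mm is 0.035, 5.7 mm is 0.0057.

drive_effector(plan={"increments":[[0.0057,0.0056,0.03,0,0,0],[0,0,0.035,0,0,0],[0,0,0.03,0,0,0],[0,0,0.018,0,0,0],[0,0,0.008,0,0,0],[0,0,0,0,0,0],[0,0,0,0,0,0]]})

```text
time_s: 11.6
ee_pos: [631.3, 96.2, 11.9]
ee_rot: [179.9, -0.0, 89.9]
force: [-0.2, 0.6, -0.4]
gripper_width: 91.0
gripper_force: 0.0
```

To row units: 8 mm is 0.008, -1.3 mm is -0.0013.

drive_effector(plan={"increments":[[-0.001,-0.0013,0.008,0,0,0],[0,0,0,0,0,0],[0,0,0,0,0,0]]})

```text
time_s: 11.9
ee_pos: [629.2, 95.6, 3.0]
ee_rot: [180.0, 0.0, 90.0]
force: [0.5, -0.7, -0.2]
gripper_width: 91.1
gripper_force: 0.0
```

drive_effector(plan={"increments":[[0,0,0,0,0,0],[0,0,0,0,0,0],[0,0,0,0,0,0],[0,0,0,0,0,0],[0,0,0,0,0,0],[0,0,0,0,0,0],[0,0,0,0,0,0],[0,0,0,0,0,0]]}, finger_gap=0, grip_force=25)

```text
time_s: 12.7
ee_pos: [629.2, 95.6, 2.7]
ee_rot: [180.0, 0.0, 90.0]
force: [0.5, 0.1, -0.5]
gripper_width: 30.0
gripper_force: 0.0
```

drive_effector(plan={"increments":[[0,0,0,0,0,0],[0,0,0,0,0,0],[0,0,0,0,0,0]]})

```text
time_s: 13.0
ee_pos: [629.2, 95.6, 2.8]
ee_rot: [180.0, 0.0, 90.0]
force: [0.5, -0.1, -1.3]
gripper_width: 27.2
gripper_force: 25.0
```

To row units: -35 mm is -0.035, -33 mm is -0.033.

drive_effector(plan={"increments":[[0,0,-0.03,0,0,0],[0,0,-0.035,0,0,0],[0,0,0,0,0,0],[-0.033,-0.033,0,0,0,0],[-0.033,-0.033,0,0,0,0],[-0.033,-0.033,0,0,0,0],[-0.033,-0.033,0,0,0,0],[-0.033,-0.033,0,0,0,0]]})

```text
time_s: 13.8
ee_pos: [462.1, -70.2, 67.1]
ee_rot: [-179.9, 0.0, 90.0]
force: [0.2, -0.8, -0.7]
gripper_width: 27.7
gripper_force: 25.0
```

drive_effector(plan={"increments":[[-0.018,-0.0165,0,0,0,0],[0,0,0,0,0,0],[0,0,0,0,0,0],[0,0,0,0,0,0]]})

```text
time_s: 14.2
ee_pos: [448.5, -86.9, 67.6]
ee_rot: [180.0, -0.0, 90.0]
force: [0.7, -0.6, -0.9]
gripper_width: 27.6
gripper_force: 25.0
```

Target TCP z is 12.7, with contact expected there.

To row units: 25 mm is 0.025, 20 mm is 0.02.

drive_effector(plan={"increments":[[-0.0006,-0.0007,0.025,0,0,0],[0,0,0.02,0,0,0],[0,0,0.008,0,0,0],[0,0,0,0,0,0],[0,0,0,0,0,0]]})

```text
time_s: 14.7
ee_pos: [447.8, -87.6, 15.1]
ee_rot: [179.9, 0.0, 90.0]
force: [-0.6, -0.2, -0.6]
gripper_width: 27.6
gripper_force: 25.0
```

drive_effector(plan={"increments":[[0,0,0.001,0,0,0],[0,0,0,0,0,0],[0,0,0,0,0,0]]})

```text
time_s: 15.0
ee_pos: [447.2, -88.0, 14.2]
ee_rot: [179.9, 0.0, 90.0]
force: [-0.0, -0.5, -0.6]
gripper_width: 27.4
gripper_force: 25.0
```

To row units: 1.2 mm is 0.0012, 0.3 mm is 0.0003.

drive_effector(plan={"increments":[[0,0.0003,0.0012,0,0,0],[0,0,0,0,0,0],[0,0,0,0,0,0]]})

```text
time_s: 15.3
ee_pos: [447.4, -88.0, 12.7]
ee_rot: [180.0, 0.0, 90.0]
force: [0.3, 0.1, -1.1]
gripper_width: 27.2
gripper_force: 25.0
```

drive_effector(plan={"increments":[[0,0,0.0006,0,0,0],[0,0,0,0,0,0],[0,0,0,0,0,0]]})

```text
time_s: 15.6
ee_pos: [447.4, -88.0, 12.6]
ee_rot: [180.0, 0.0, 90.0]
force: [-1.7, 0.5, 5.4]
gripper_width: 27.4
gripper_force: 25.0
```

drive_effector(plan={"increments":[[0,0,0,0,0,0],[0,0,0,0,0,0],[0,0,0,0,0,0],[0,0,0,0,0,0],[0,0,0,0,0,0],[0,0,0,0,0,0]]}, finger_gap=78)

```text
time_s: 16.2
ee_pos: [447.2, -87.9, 11.9]
ee_rot: [-180.0, 0.0, 90.0]
force: [0.1, -0.6, -0.3]
gripper_width: 72.7
gripper_force: 0.0
```

drive_effector(plan={"increments":[[0,0,-0.03,0,0,0],[0,0,-0.03,0,0,0],[0,0,-0.03,0,0,0],[0,0,-0.03,0,0,0],[-0.04,0.032,0,0,0,0],[-0.04,0.032,0,0,0,0],[-0.04,0.032,0,0,0,0],[-0.04,0.032,0,0,0,0]]}, finger_gap=91)

```text
time_s: 17.0
ee_pos: [572.9, -245.6, 132.0]
ee_rot: [180.0, -0.0, 90.0]
force: [1.0, 1.4, 0.3]
gripper_width: 90.8
gripper_force: 0.0
```

drive_effector(plan={"increments":[[-0.04,0.03,0,0,0,0],[0,0,0,0,0,0],[0,0,0,0,0,0],[0,0,0,0,0,0]]})

```text
time_s: 17.4
ee_pos: [601.1, -283.2, 131.6]
ee_rot: [-179.9, -0.1, 90.0]
force: [0.1, 0.2, 0.1]
gripper_width: 90.9
gripper_force: 0.0
```

```bash
python3 chk.py b large,608.2,-290.3,0; python3 rail.py b medium,447.5,-87.9 small,441.3,-177.8
```

```text
large [ 605.442 -291.946   -1.909] 0.094
medium top shift [-0.4  1.1] dxy [-3.4  1.5] area 0.0
medium top centroid [-2.91156673 -5.83343801] dxy [19.   7.8] area 0.0
medium scene shift [-0.3  1.4] dxy [7.3 0.3] area 0.53
medium scene centroid [-0.29579587  2.58675098] dxy [13.4  1.4] area 0.53
small top shift [-1.6 -1.4] dxy [4.7 4.6] area 0.0
small top centroid [nan nan] dxy [nan nan] area 0.0
small scene shift [-0.2 -0.4] dxy [-2.  -1.1] area 0.57
small scene centroid [-0.00513561  0.29081417] dxy [1.5 0.3] area 0.57rail.py:16: RuntimeWarning: Mean of empty slice.
  g=lambda a:np.array([np.nonzero(a)[1].mean(),np.nonzero(a)[0].mean()])
  ret = ret.dtype.type(ret / rcount)
```

View pics/rail_b.png

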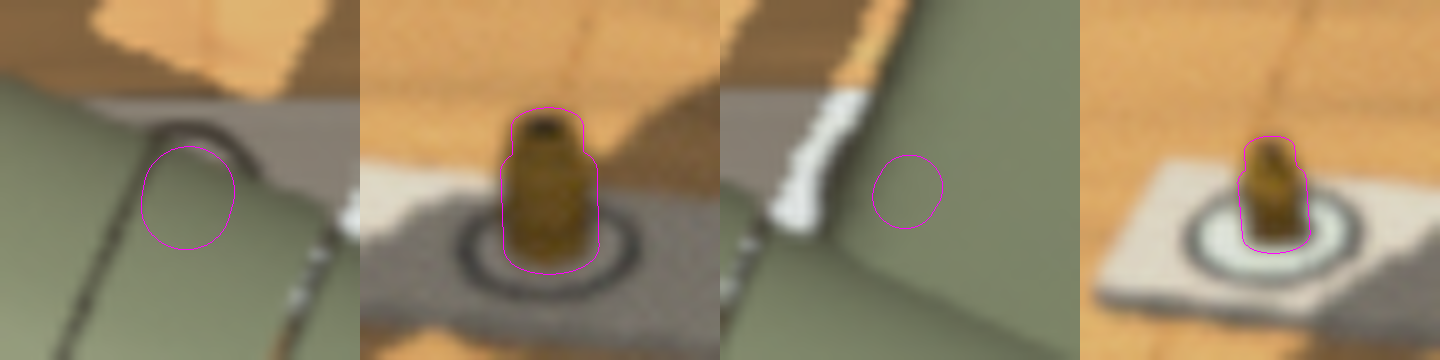

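In the scene view, medium stands upright on mark 2 and fills its outline at about (548,195) in the overlay. The arm hides the top view. That picture was wider than the 800-pixel limit, so I will keep later ones smaller. Next is large.

To row units: 35 mm is 0.035, 30 mm is 0.03.

drive_effector(plan={"increments":[[-0.007,0.007,0.03,0,0,0],[0,0,0.035,0,0,0],[0,0,0.03,0,0,0],[0,0,0.018,0,0,0],[0,0,0.006,0,0,0],[0,0,0,0,0,0],[0,0,0,0,0,0]]})

```text
time_s: 18.2
ee_pos: [609.8, -291.2, 14.5]
ee_rot: [179.9, 0.1, 90.0]
force: [0.1, 0.3, 1.0]
gripper_width: 91.0
gripper_force: 0.0
```

To row units: 10.5 mm is 0.0105, -1.6 mm is -0.0016.

drive_effector(plan={"increments":[[0.0009,-0.0016,0.0105,0,0,0],[0,0,0,0,0,0],[0,0,0,0,0,0]]})

```text
time_s: 18.5
ee_pos: [607.2, -290.2, 2.5]
ee_rot: [-180.0, -0.0, 90.0]
force: [-0.4, -0.2, -1.1]
gripper_width: 90.9
gripper_force: 0.0
```

drive_effector(plan={"increments":[[0,0,0,0,0,0],[0,0,0,0,0,0],[0,0,0,0,0,0],[0,0,0,0,0,0],[0,0,0,0,0,0],[0,0,0,0,0,0],[0,0,0,0,0,0],[0,0,0,0,0,0]]}, finger_gap=0, grip_force=30)

```text
time_s: 19.3
ee_pos: [607.3, -290.3, 2.5]
ee_rot: [-180.0, 0.0, 90.0]
force: [-0.4, 0.1, 1.6]
gripper_width: 35.4
gripper_force: 30.0
```

drive_effector(plan={"increments":[[0,0,0,0,0,0],[0,0,0,0,0,0],[0,0,0,0,0,0]]})

```text
time_s: 19.6
ee_pos: [607.3, -290.3, 2.5]
ee_rot: [-180.0, 0.0, 90.0]
force: [-0.7, -1.1, 0.5]
gripper_width: 35.3
gripper_force: 30.0
```

To row units: 40 mm is 0.04, -35 mm is -0.035.

drive_effector(plan={"increments":[[0,0,-0.03,0,0,0],[0,0,-0.035,0,0,0],[0,0,-0.025,0,0,0],[0,0,0,0,0,0],[0.04,-0.021,0,0,0,0],[0.04,-0.021,0,0,0,0],[0.04,-0.021,0,0,0,0],[0.04,-0.021,0,0,0,0]]})

```text
time_s: 20.4
ee_pos: [521.3, -128.5, 90.6]
ee_rot: [-179.8, -0.1, 89.9]
force: [0.7, 0.8, -1.1]
gripper_width: 35.3
gripper_force: 30.0
```

drive_effector(plan={"increments":[[0.04,-0.021,0,0,0,0],[0.04,-0.021,0,0,0,0],[0.04,-0.021,0,0,0,0],[0.012,-0.007,0,0,0,0],[0,0,0,0,0,0],[0,0,0,0,0,0],[0,0,0,0,0,0]]})

```text
time_s: 21.1
ee_pos: [454.6, 0.8, 92.2]
ee_rot: [180.0, 0.0, 89.9]
force: [-0.5, 0.1, -2.2]
gripper_width: 35.0
gripper_force: 30.0
```

To row units: 30 mm is 0.03, 25 mm is 0.025.

drive_effector(plan={"increments":[[0.0008,-0.0006,0.03,0,0,0],[0,0,0.025,0,0,0],[0,0,0.015,0,0,0],[0,0,0.007,0,0,0],[0,0,0,0,0,0],[0,0,0,0,0,0]]})

```text
time_s: 21.7
ee_pos: [453.9, 2.1, 15.8]
ee_rot: [179.9, 0.0, 89.9]
force: [-0.1, -0.5, -1.7]
gripper_width: 35.7
gripper_force: 30.0
```

To row units: 2 mm is 0.002.

drive_effector(plan={"increments":[[0,0,0.002,0,0,0],[0,0,0,0,0,0],[0,0,0,0,0,0]]})

```text
time_s: 22.0
ee_pos: [453.3, 2.6, 13.9]
ee_rot: [179.9, 0.0, 90.0]
force: [0.1, 0.5, -1.2]
gripper_width: 35.3
gripper_force: 30.0
```

drive_effector(plan={"increments":[[0,0,0.0006,0,0,0],[0,0,0,0,0,0],[0,0,0,0,0,0]]})

```text
time_s: 22.3
ee_pos: [453.0, 2.7, 12.9]
ee_rot: [180.0, 0.0, 90.0]
force: [0.8, 0.2, -2.3]
gripper_width: 35.4
gripper_force: 30.0
```

To row units: -0.8 mm is -0.0008, 0.7 mm is 0.0007.

drive_effector(plan={"increments":[[-0.0008,0.0007,0.0002,0,0,0],[0,0,0.0004,0,0,0],[0,0,0,0,0,0],[0,0,0,0,0,0]]})

```text
time_s: 22.7
ee_pos: [453.9, 1.8, 12.4]
ee_rot: [180.0, 0.0, 90.0]
force: [0.3, -0.2, 1.5]
gripper_width: 35.6
gripper_force: 30.0
```

drive_effector(plan={"increments":[[0,0,0,0,0,0],[0,0,0,0,0,0],[0,0,0,0,0,0],[0,0,0,0,0,0],[0,0,0,0,0,0],[0,0,0,0,0,0]]}, finger_gap=85)

```text
time_s: 23.3
ee_pos: [453.7, 1.8, 12.2]
ee_rot: [-180.0, 0.0, 90.0]
force: [0.3, -0.4, 0.5]
gripper_width: 80.3
gripper_force: 0.0
```

drive_effector(plan={"increments":[[0,0,-0.03,0,0,0],[0,0,-0.03,0,0,0],[0,0,-0.03,0,0,0],[0,0,-0.03,0,0,0],[-0.02,0.035,0,0,0,0],[-0.02,0.035,0,0,0,0],[-0.02,0.035,0,0,0,0],[-0.02,0.035,0,0,0,0]]}, finger_gap=91)

```text
time_s: 24.1
ee_pos: [594.8, -79.1, 132.3]
ee_rot: [180.0, 0.0, 90.0]
force: [0.1, -0.1, -0.5]
gripper_width: 91.2
gripper_force: 0.0
```

drive_effector(plan={"increments":[[-0.015,0.023,0,0,0,0],[0,0,0,0,0,0],[0,0,0,0,0,0],[0,0,0,0,0,0]]})

```text
time_s: 24.5
ee_pos: [615.5, -92.7, 132.0]
ee_rot: [-179.9, -0.0, 90.0]
force: [-0.7, -0.2, -0.7]
gripper_width: 91.0
gripper_force: 0.0
```

```bash
python3 chk.py c largest,616.1,-93.4,0;python3 rail.py c large,453.7,2 2>/dev/null
```

```text
largest [611.416 -94.536  -1.708] 0.121
large top shift [-1.  -0.2] dxy [0.8 3.1] area 0.25
large top centroid [-4.48187903 -1.31997134] dxy [ 5.1 13.7] area 0.25
large scene shift [0.  0.6] dxy [3.1 0.3] area 0.45
large scene centroid [-0.11051415  4.21707049] dxy [21.3  2. ] area 0.45
```

View pics/rail_c.png

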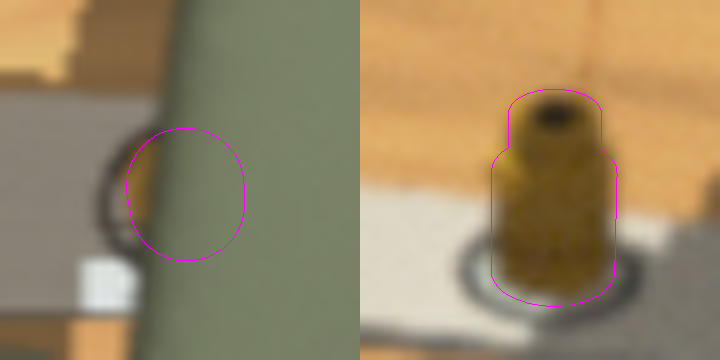

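Large stands upright on mark 3 in the scene view, at (554,200) in the overlay and matching its outline. Next is largest.

To row units: 35 mm is 0.035, 30 mm is 0.03.

drive_effector(plan={"increments":[[-0.0007,0.0006,0.03,0,0,0],[0,0,0.035,0,0,0],[0,0,0.03,0,0,0],[0,0,0.018,0,0,0],[0,0,0.006,0,0,0],[0,0,0,0,0,0],[0,0,0,0,0,0]]})

```text
time_s: 25.3
ee_pos: [618.0, -93.9, 14.5]
ee_rot: [179.9, 0.0, 90.0]
force: [-0.3, 0.1, 0.2]
gripper_width: 90.9
gripper_force: 0.0
```

To row units: 10 mm is 0.01, -1.5 mm is -0.0015.

drive_effector(plan={"increments":[[0,-0.0015,0.01,0,0,0],[0,0,0,0,0,0],[0,0,0,0,0,0]]})

```text
time_s: 25.6
ee_pos: [615.6, -93.9, 3.3]
ee_rot: [-180.0, 0.0, 90.0]
force: [0.1, 0.1, 0.4]
gripper_width: 90.9
gripper_force: 0.0
```

drive_effector(plan={"increments":[[0,0,0,0,0,0],[0,0,0,0,0,0],[0,0,0,0,0,0],[0,0,0,0,0,0],[0,0,0,0,0,0],[0,0,0,0,0,0],[0,0,0,0,0,0],[0,0,0,0,0,0]]}, finger_gap=0, grip_force=45)

```text
time_s: 26.4
ee_pos: [615.3, -93.9, 3.2]
ee_rot: [-179.9, 0.0, 90.0]
force: [-2.0, -1.2, 1.7]
gripper_width: 43.2
gripper_force: 45.0
```

drive_effector(plan={"increments":[[0,0,0,0,0,0],[0,0,0,0,0,0],[0,0,0,0,0,0]]})

```text
time_s: 26.7
ee_pos: [615.3, -94.0, 3.2]
ee_rot: [-179.9, 0.0, 90.0]
force: [-1.8, 0.1, 1.7]
gripper_width: 43.5
gripper_force: 45.0
```

To row units: 36 mm is 0.036, -35 mm is -0.035.

drive_effector(plan={"increments":[[0,0,-0.03,0,0,0],[0,0,-0.035,0,0,0],[0,0,-0.03,0,0,0],[0,0,0,0,0,0],[0.036,-0.03,0,0,0,0],[0.036,-0.03,0,0,0,0],[0.036,-0.03,0,0,0,0],[0.036,-0.03,0,0,0,0]]})

```text
time_s: 27.5
ee_pos: [493.5, 51.1, 96.1]
ee_rot: [-179.8, -0.0, 89.9]
force: [0.3, 0.6, -4.9]
gripper_width: 43.0
gripper_force: 45.0
```

drive_effector(plan={"increments":[[0.036,-0.03,0,0,0,0],[0.007,-0.006,0,0,0,0],[0,0,0,0,0,0],[0,0,0,0,0,0],[0,0,0,0,0,0]]})

```text
time_s: 28.0
ee_pos: [461.0, 92.3, 97.8]
ee_rot: [180.0, 0.0, 89.9]
force: [0.4, 0.6, -5.1]
gripper_width: 43.2
gripper_force: 45.0
```

Contact is expected at TCP z ≈ 13.

To row units: 30 mm is 0.03, 27 mm is 0.027.

drive_effector(plan={"increments":[[-0.0003,-0.0008,0.03,0,0,0],[0,0,0.027,0,0,0],[0,0,0.017,0,0,0],[0,0,0.008,0,0,0],[0,0,0,0,0,0],[0,0,0,0,0,0],[0,0,0,0,0,0]]})

```text
time_s: 28.7
ee_pos: [460.2, 92.8, 17.1]
ee_rot: [179.9, -0.0, 89.9]
force: [-0.0, 0.0, -3.6]
gripper_width: 43.4
gripper_force: 45.0
```

Careful with the scale: shifts go in shares of 1000 mm and turns go in shares of 120 degrees. That gives: 2.8 mm is 0.0028, -0.6 mm is -0.0006.

drive_effector(plan={"increments":[[-0.0006,0,0.0028,0,0,0],[0,0,0,0,0,0],[0,0,0,0,0,0]]})

```text
time_s: 29.0
ee_pos: [459.1, 92.3, 13.6]
ee_rot: [180.0, 0.0, 90.0]
force: [0.4, -0.1, -3.9]
gripper_width: 43.3
gripper_force: 45.0
```

drive_effector(plan={"increments":[[-0.0002,0,0.0005,0,0,0],[0,0,0,0,0,0],[0,0,0,0,0,0]]})

```text
time_s: 29.3
ee_pos: [459.2, 92.1, 13.2]
ee_rot: [180.0, -0.0, 90.0]
force: [-1.2, 0.3, -0.7]
gripper_width: 43.1
gripper_force: 45.0
```

To row units: 0.3 mm is 0.0003.

drive_effector(plan={"increments":[[0,0,0.0003,0,0,0],[0,0,0,0,0,0]]})

```text
time_s: 29.5
ee_pos: [459.2, 92.1, 13.2]
ee_rot: [180.0, -0.0, 90.0]
force: [-2.2, -0.1, 5.1]
gripper_width: 43.4
gripper_force: 45.0
```

drive_effector(plan={"increments":[[0,0,0,0,0,0],[0,0,0,0,0,0],[0,0,0,0,0,0],[0,0,0,0,0,0],[0,0,0,0,0,0],[0,0,0,0,0,0],[0,0,0,0,0,0]]}, finger_gap=91)

```text
time_s: 30.2
ee_pos: [459.1, 92.0, 12.6]
ee_rot: [180.0, 0.0, 90.0]
force: [-0.3, -0.6, -0.4]
gripper_width: 90.8
gripper_force: 0.0
```

drive_effector(plan={"increments":[[0,0,-0.015,0,0,0],[0,0,-0.03,0,0,0],[0,0,-0.04,0,0,0],[0,0,-0.04,0,0,0],[0.04,-0.015,0,0,0,0],[0.045,-0.015,0,0,0,0],[0.045,-0.02,0,0,0,0],[0.045,-0.02,0,0,0,0]]}, finger_gap=91)

```text
time_s: 31.0
ee_pos: [388.4, 268.5, 137.8]
ee_rot: [180.0, -0.0, 89.9]
force: [1.0, 0.1, 0.5]
gripper_width: 90.9
gripper_force: 0.0
```

drive_effector(plan={"increments":[[0.045,-0.02,0,0,0,0],[0.045,-0.02,0,0,0,0],[0.04,-0.02,0,0,0,0],[0,0,0,0,0,0],[0,0,0,0,0,0],[0,0,0,0,0,0]]})

```text
time_s: 31.6
ee_pos: [329.4, 396.1, 137.4]
ee_rot: [-180.0, 0.1, 89.9]
force: [0.7, -0.3, 0.7]
gripper_width: 91.1
gripper_force: 0.0
```

```bash
python3 chk.py d;python3 rail.py d largest,459.9,91.9 large,453.7,2 >r.txt; cp pics/rail_d.png pics/r1.png; python3 rail.py d medium,447.5,-87.9 small,441.3,-177.8 >>r.txt; cat r.txt; python3 -c "
import cv2;a=cv2.imread('pics/r1.png');b=cv2.imread('pics/rail_d.png');cv2.imwrite('pics/r2.png',cv2.resize(cv2.vconcat([a,b]),(800,400)))"
```

```text
largest top shift [-0.8  0.6] dxy [-1.7  2.6] area 1.04
largest top centroid [-0.89819166  0.59402276] dxy [-1.7  2.9] area 1.04
largest scene shift [0.4 0.4] dxy [1.9 1.2] area 0.43
largest scene centroid [0.04363355 5.85681509] dxy [28.9  1.5] area 0.43
large top shift [-0.6 -0.3] dxy [1.1 1.8] area 1.02
large top centroid [-0.58125966 -0.3239364 ] dxy [1.1 1.7] area 1.02
large scene shift [0. 0.] dxy [0. 0.] area 0.45
large scene centroid [-0.20012011  3.87423991] dxy [19.6  1.6] area 0.45
medium top shift [-0.3  0.1] dxy [-0.3  1. ] area 0.9
medium top centroid [-0.27068315  0.15287911] dxy [-0.4  0.9] area 0.9
medium scene shift [-0.4  0. ] dxy [ 0.1 -1.2] area 0.49
medium scene centroid [-0.27117209  2.11801226] dxy [11.   1.1] area 0.49
small top shift [-0.5  0.3] dxy [-0.8  1.6] area 0.84
small top centroid [-0.49230252  0.33376332] dxy [-1.   1.6] area 0.84
small scene shift [-0.2 -0.4] dxy [-2.  -1.1] area 0.57
small scene centroid [-0.02731837  0.31895399] dxy [1.7 0.3] area 0.57Traceback (most recent call last):
  File "chk.py", line 12, in <module>
    cv2.imwrite(f"pics/chk_{tag}.png",cv2.hconcat(row))
    ~~~~~~~~~~~^^^^^^^^^^^^^^^^^^^^^^^^^^^^^^^^^^^^^^^^
cv2.error: OpenCV(4.12.0) /io/opencv/modules/imgcodecs/src/loadsave.cpp:1146: error: (-215:Assertion failed) !_img.empty() in function 'imwrite'
```

View pics/r2.png

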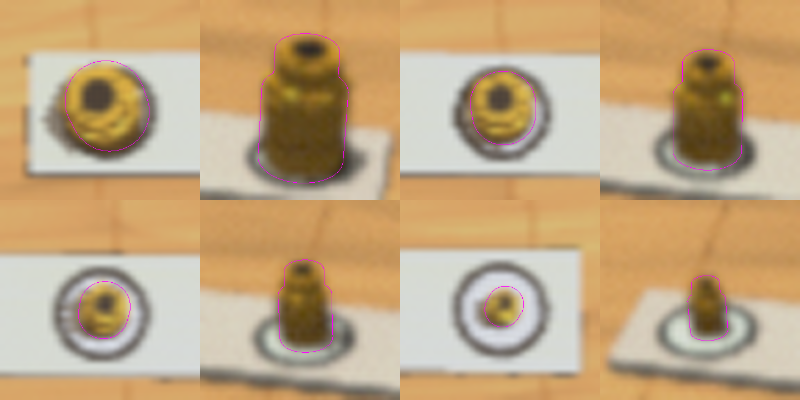

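View pics/scene_d.png

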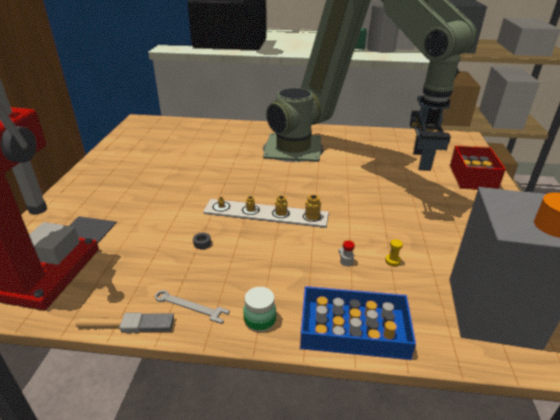

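The scene picture shows all four nipples upright on the rail at (221,204), (250,204), (281,208) and (313,208), small to largest going away from the press. The valve is still at (347,252). The overlays put each within about 2 mm of its mark centre, and the arm is clear, so I hand in.

```bash
python3 -c "
from workcell import *
print(job_done())"
```

```text
the job is handed in; nothing more can be done
None
```

The job is handed in: all four nipples stand upright, smallest to largest, on marks 1 to 4 going away from the press, each about 2 mm or less from its mark's centre; the valve was left alone and it took about 32 s, but one picture I viewed (1440 x 360) was over the size limit.

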